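Clamp a fresh filter cartridge into its holder

ROBOT

A 6-joint arm with a two-finger parallel gripper is mounted at the origin on a cart in front of the work surface, level with it; the furniture and walls round the work are solid. World frame = base frame: x ahead of the robot, y to its left, z up, the work surface at z = 0. Lengths are in mm, angles in rad, forces in N, time in s.
With the tool pointing down it reaches from about 350 to 925 mm from the base axis. Payload 6.4 kg.
Tool frame: the origin (TCP) lies between the finger pads; the fingertips stand 19 mm ahead of it and the grasp point (between the pads) is the TCP; z points along the fingers, y is the line along which they close (so a half turn about z gives the same grasp; the last joint's range is limited). The gripper opens to 94 mm and grips with 3 to 60 N. Pads are 16 mm wide; open, the fingers measure 119 mm over their backs; the gripper's body (75 mm by 177 mm) begins 78 mm behind the grasp point.
Start: joints at [-1.435, 0.245, 1.558, -0, 1.339, -0.174], TCP at [198.169, -619.066, 224.455] pointing down, gripper open.
Joint ranges: [-3.13, 3.13], [-1.02, 2.26], [0.13, 2.54], [-0.95, 4.09], [0.21, 2.88], [-2.74, 2.74]. Speed limits (rad/s): [2.57, 2.57, 3.14, 3.14, 3.14, 3.14].

INTERFACE

Orientations are given as [roll, pitch, yaw] about the fixed x, y, z axes, in that order (R = Rz(yaw) Ry(pitch) Rx(roll)).
In Python, from bench import env gives the robot as it stands.
- The arm moves only by the tool step_arm, never from a script. Its argument "deltas" is a list of rows, each an object of numbers: "hand": the closure, from -1 (fully open) to 1 (shut); "x", "y", "z": the shift along the tool's x, y, z scaled (see below); "rx", "ry", "rz": the turn, a rotation vector about the tool's x, y, z scaled (see below). A call has 1 to 10 rows; each row is the pose to reach, as a shift and turn from the pose commanded when the call began, along the tool's axes at that moment; what a row does not reach only later rows make up. The controller multiplies each number of a shift by 0.2 m and each number of a turn by 60 degrees. A row lasts 1/8 s, in which the tool goes at most 62.5 mm and 10.7 degrees, less where a joint would pass 70% of its speed; a pose out of reach is approached as far as the arm can. A call with a number of a shift or a turn outside -1 to 1 is refused whole. A call with a gripper value outside its range is refused whole. The fingers move at their own pace and stop on an object; the grip force is fixed at half the most. Time passes only in rows, so rows that repeat a pose let the fingers close. It gives the time, the measured TCP pose, the force, the opening and the grip force at its end, in the units of the state.
- env.sense(): the state, without advancing time (a new reading comes with each control period).
- env.read_camera(name): name is "scene" or "top"; returns (picture, depth): 480x640x3 uint8, blue, green, red; 480x640 float32, mm along the optical axis (not along the pixel's ray), 0 where there is no reading.
- env.get_calibration(name): a dict with "fovy" (degrees; the focal length in pixels is half the picture's height over the tangent of half this angle, whatever the lens; pixels are square), "cx", "cy" (the principal point, pixels), "T" (4x4, takes a point from camera to world coordinates). Camera axes: x right, y up, looking along -z (the intrinsics and any distortion apply to the point x, -y, -z); pixel columns grow to the right and rows downward; lengths in mm; the calibration is good to about 2 mm. A picture is of the moment at which its call begins. get_calibration takes no time and is no camera call.
- env.hand_in(): hands the job in; it is judged then, once.
Trained networks look in the newest picture that a camera, given by its name, has taken for a name from the list of things; names that differ only in an ending like _2 or _b are one class to them, and where a whole thing is asked for, a point or a joint stands for the part that bears it (a point fixed in the world has none). Each returns a list of dicts, best first, with "score" (0 to 1); they miss things now and then, are a little off and sometimes report something else, mostly with a low value. They report only what shows in the picture. A call takes as long as a camera call. They do not tell look-alikes from the thing itself.
- env.find_in(camera, name): "rect" ([left, top, width, height] in pixels, round what is visible of it).
The state is a dict: "clock": time; "joints": joint angles; "joint_vel": joint speeds; "effort": joint torques, N m; "tcp_pos": TCP position; "tool_rot": TCP orientation; "wrist_force": force on the tool from outside, world axes, zero at the start; "ft_torque": the same for the moment, N m; "grip_width": finger opening in mm; "gripper_force": force on a finger pad.
Only numpy, scipy, OpenCV 4.12 (cv2) and the standard library are available. Lean on these libraries where they do the work, as an engineer would, in place of code of your own. Each camera call takes 0.05 s, during which the arm holds its last target. There are 200 camera calls.

TASK

Stand the fresh blue-capped filter cartridge in the pocket of the clamp holder, resting lightly on the seat, and let go of it. Then swing the hinged clamp over with the fingertips and let the clamp, not your fingers, drive the cartridge home: press the red tab down to its stop and hold it there for a second with about 20 N, never pressing on the holder with more than 28 N, and let go. Never force or jam the cartridge. Leave the spent grey-capped cartridge, the vial and the rubber bulb where they are.

Things in the scene. Friction and masses are not known exactly. Their poses are not given: they have to be found in the camera images.
- fresh: Fresh cartridge: white upright block with a blue cap (top 16 mm) and clear windows, 36 (its x) x 26 (its y) x 70 mm tall, about 0.12 kg, loose, standing upright. Origin at the centre of its underside, z up. The lowest 4 mm are a slightly narrower foot (31 x 21 mm). Either way round (half turn) fits.
- fresh_center (a point): Centre of the fresh cartridge, 35 mm above its underside. To set it in the pocket, grip across the 26 mm width (its y), about 15 mm above this point, so that the fingers clear the holder block.
- spent: Spent cartridge: same shape and size, grey cap, amber windows, standing upright. Origin at the centre of its underside. Not to be moved.
- cradle: Cartridge holder, fixed to the bench: aluminium base plate (x -53 to +77, y +-42, 6 mm thick), black pocket block 60 (x) x 50 (y) mm whose top is 40 mm above the bench, two hinge posts at x +46 to +68, y +-31, 106 mm tall. Origin on the bench under the pocket's centre; x points from the pocket to the hinge, z up.
- pocket (a point): Centre of the pocket's mouth, 40 mm above the bench. The pocket is 38.4 (holder x) x 28.4 (holder y) mm with a 3 mm chamfered mouth: 1.2 mm clearance on each side of the cartridge. The raised seat is 21 mm below this point (19 mm above the bench), so a cartridge resting on it stands 49 mm proud of the block.
- seat (a joint): Black seal seat at the pocket's floor, slides down: 0 = raised (start), 0.003 to 0.011 m = where the closed clamp leaves it, by the setting of the stop (0.007 in the middle), 0.0125 at most. It resists with about 9 N of friction, does not spring back, and must not be pushed down over 3 mm before the clamp is within 0.35 rad of closed.
- clamp (a joint): Angle of the clamp from its hard stop: 0 = closed; grows as it opens, about upright at 1.57, leaning back away from the pocket above that (2.3 at most). Stiff hinge (0.25 N m friction): stays where it is left. Its rubber bar meets a resting cartridge's top 0.05 to 0.2 rad before closed; from there the red tab needs 8 to 9 N until the clamp reaches the stop.
- clamp_hinge (a point): Hinge axis of the clamp, along the holder's y, 55 mm behind the pocket's centre (holder x), 90 mm above the bench. The stop is set by a screw: at joint value 0 the arm is anywhere from 0.07 rad below level to 0.07 rad above, which no reading shows, so find the stop by feel.
- tab_closed (a point): Fixed point on the holder's frame where the middle of the red tab's upper face comes to rest when closed, if it stops level (98 mm above the bench; really up to 6.5 mm higher or lower). The clamp arm is 105 mm long from the hinge; its end is the tab, 34 mm long, 32 wide, 9 thick, centred 88 mm from the hinge, outer face 8 mm off the plane through the hinge axis. To close, push this outer face from behind towards the pocket, then down.
- vial: Clear screw-cap vial with black cap, 33 mm diameter, 70 mm tall, standing; origin at the centre of its underside. Not to be moved.
- bulb: Red rubber pipette bulb, 61 x 18 x 19 mm, lying; origin at its underside. Not to be moved.
Things that resemble listed ones, but are neither listed nor needed, are in the scene too. Leave any purple look-alike of the fresh alone.

How it is judged:
By the outcome, as a careful person would: the job done as asked, in the order asked, and still so for the second after the job is handed in, with the robot touching nothing.
It also fails if it takes over 72 s, if anything falls off the work surface, if the arm or the gripper's body presses on something with over 40 N, if the wrist force passes 120 N, or if a joint passes its speed limit or range.

## Working session

There is one attempt and no reset: what is moved stays moved. The work goes in short steps, Python scripts to look and compute and a tool call to move; the robot and the scene stay as the last step left them, time stands still between calls to the robot, and variables do not carry over. Pictures are saved under pics/ and viewed, at most 10 in all, crops included, and the job is handed in when it is done.

Besides the shell and the picture viewer there is one more tool, called after "Request:" by a JSON object that holds its "fn" and its "kwargs", one argument or row to a line. step_arm: Moves the arm, as the interface text tells. Shifts and turns lie within -1 to 1; 1 stands for 0.2 m of shift or 60 degrees of turn. Its arguments: {"type":"object","properties":{"deltas":{"type":"array"}},"required":["deltas"]}

```bash
mkdir -p pics; ls; cat > h.py <<'E'
from bench import env
import numpy as np, cv2
def cam(n):
    im,d=env.read_camera(n); return im,d,env.get_calibration(n)
def unproj(c,u,v,z):
    f=240/np.tan(np.radians(c['fovy'])/2)
    p=np.stack([(u-c['cx'])/f*z,-(v-c['cy'])/f*z,-z,np.ones_like(z)],-1)
    return (p@np.array(c['T']).T)[...,:3]
def cloud(d,c):
    v,u=np.mgrid[0:480,0:640].astype(float)
    return unproj(c,u,v,d.astype(float))
E
python3 - <<'E'
from h import *
for n in ['scene','top']:
    im,d,c=cam(n); cv2.imwrite(f'pics/{n}0.png',im); np.savez(f'{n}0.npz',im=im,d=d)
    print(n,{k:(np.round(v,3).tolist() if k=='T' else v) for k,v in c.items()})
    P=cloud(d,c)
    for o in ['fresh','spent','cradle','clamp','vial','bulb']:
        for r in env.find_in(n,o)[:3]:
            x,y,w,h=r['rect'];u,v=int(x+w/2),int(y+h/2)
            print(o,np.round(r['rect']),round(r['score'],2),P[min(v,479),min(u,639)].round())
print(env.sense())
E
```

```text
pics
scene {'fovy': 48.523531503866764, 'cx': 313.7833516223743, 'cy': 240.74909858696245, 'T': [[-0.603, 0.608, -0.517, -33.631], [-0.798, -0.448, 0.403, 489.225], [0.013, 0.655, 0.755, 925.314], [0.0, 0.0, 0.0, 1.0]]}
fresh [327. 206.  22.  25.] 0.84 [586. -59.  54.]
fresh [362. 217.  20.  26.] 0.76 [512. -98.  57.]
spent [426. 193.  22.  30.] 0.56 [ 477. -266.   54.]
cradle [297. 186.  53. 117.] 0.9 [545.  13.  53.]
clamp [300. 188.  21.  48.] 0.7 [568.  31. 143.]
vial [213. 329.  22.  29.] 0.7 [462. 309.  53.]
bulb [356. 178.  18.  13.] 0.47 [ 667. -213.   12.]
top {'fovy': 57.372392525996545, 'cx': 312.18720608878357, 'cy': 242.56486567112742, 'T': [[-0.025, 0.983, -0.182, 354.19], [-1.0, -0.028, -0.015, 11.083], [-0.02, 0.181, 0.983, 1184.298], [0.0, 0.0, 0.0, 1.0]]}
fresh [340. 223.  16.  18.] 0.78 [589. -63.  66.]
fresh [356. 249.  17.  17.] 0.66 [ 519. -104.   70.]
spent [427. 260.  12.  16.] 0.68 [ 489. -277.   64.]
cradle [286. 218.  42.  72.] 0.64 [541.  44.   1.]
cradle [393. 195.   8.  19.] 0.25 [ 673. -205.   10.]
clamp [304. 217.  18.  29.] 0.65 [574.  26. 148.]
vial 
[... 290 characters left out ...]
4.   71.]
{'clock': 0.7, 'joints': array([-1.43510233e+00,  2.45061721e-01,  1.55776966e+00, -1.43860172e-05,
        1.33868775e+00, -1.74117891e-01]), 'joint_vel': array([-0.00019463,  0.00038821, -0.00080833,  0.00010192, -0.00062486,
       -0.00071934]), 'effort': array([-4.25103281e-04, -4.15728307e+01, -3.14814305e+01,  6.84854994e-02,
        2.88952945e-02, -9.34048700e-06]), 'tcp_pos': array([ 198.16662878, -619.08587933,  224.49609148]), 'tool_rot': array([3.14152267e+00, 2.65259153e-05, 3.09815193e-01]), 'wrist_force': array([ 0.35814678, -0.40696854, -0.70627299]), 'ft_torque': array([ 0.01424599, -0.00458572,  0.04437028]), 'gripper_force': 0.0, 'grip_width': 94.02808426888308}
```

```bash
python3 - <<'E'
import cv2
a=cv2.imread('pics/scene0.png')[150:350,200:460];b=cv2.imread('pics/top0.png')[170:310,270:450]
cv2.imwrite('pics/s1.png',cv2.resize(a,None,fx=3,fy=3,interpolation=cv2.INTER_CUBIC)[:600,:780]);cv2.imwrite('pics/t1.png',cv2.resize(b,None,fx=4,fy=4,interpolation=cv2.INTER_CUBIC))
E
```

```text
(no output)
```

View pics/s1.png

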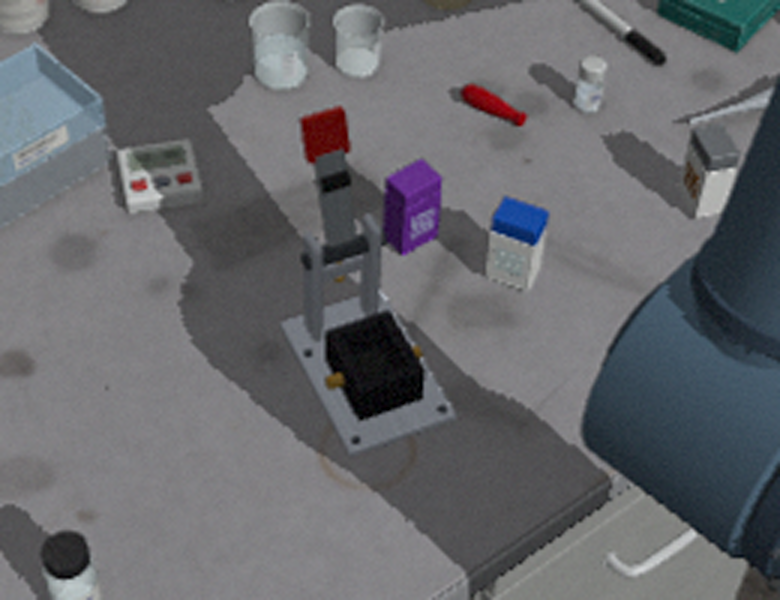

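View pics/t1.png

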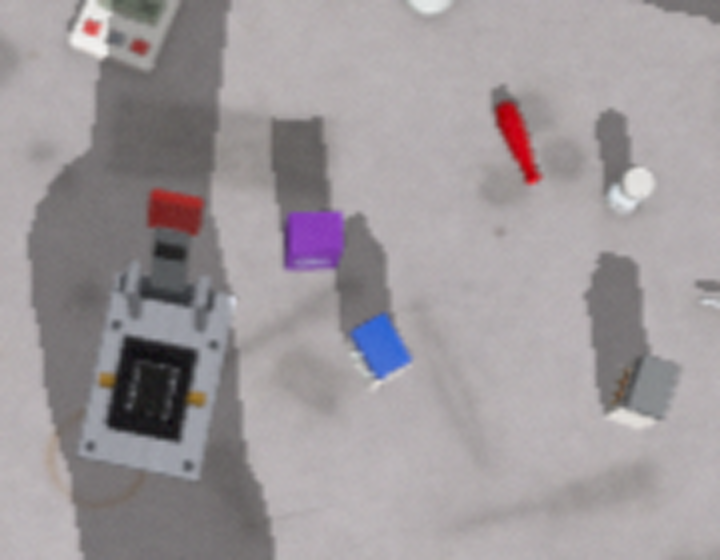

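The scene view shows the holder at about (320,265) with its open clamp leaning back (red tab at 308,194). The blue fresh cartridge is at (372,231), the purple look-alike at (338,218) and the grey spent one at (437,208). I'll fit the poses from silhouettes next.

```bash
cat >> h.py <<'E'
from scipy.optimize import minimize
S=8
def proj(c,P):
    f=240/np.tan(np.radians(c['fovy'])/2); T=np.array(c['T'])
    q=(P-T[:3,3])@T[:3,:3]
    return np.stack([c['cx']+f*q[:,0]/-q[:,2], c['cy']-f*q[:,1]/-q[:,2]],-1)
def box(x,y,yaw,bx):
    x0,x1,y0,y1,z0,z1=bx
    L=np.array([[a,b,z] for a in(x0,x1) for b in(y0,y1) for z in(z0,z1)],float)
    R=np.array([[np.cos(yaw),-np.sin(yaw),0],[np.sin(yaw),np.cos(yaw),0],[0,0,1]])
    return L@R.T+[x,y,0]
def hull(c,p,bx,roi):
    u=(proj(c,box(*p,bx))-roi[:2]+.5)*S-.5
    m=np.zeros((roi[3]*S,roi[2]*S),np.uint8)
    cv2.fillConvexPoly(m,np.round(cv2.convexHull(u.astype(np.float32))*16).astype(np.int32),255,shift=4)
    return m>0
def up(mask,roi):
    x,y,w,h=roi
    return cv2.resize(mask[y:y+h,x:x+w].astype(np.float32),None,fx=S,fy=S,interpolation=cv2.INTER_CUBIC)>.5
def fit(items,bx,p0):
    # items: (calib, soft mask, roi); maximise IoU
    M=[(c,up(m,r),r) for c,m,r in items]
    def cost(p):
        s=0
        for c,m,r in M:
            h=hull(c,(p[0],p[1],p[2]/40),bx,r); s-= (h&m).sum()/(h|m).sum()
        return s/len(M)
    best=None
    for dy in (-.5,-.25,0,.25,.5):
        x0=np.array([p0[0],p0[1],(p0[2]+dy)*40])
        r=minimize(cost,x0,method='Nelder-Mead',options=dict(initial_simplex=[x0,x0+[6,0,0],x0+[0,6,0],x0+[0,0,6]],xatol=.02,fatol=1e-5))
        if best is None or r.fun<best.fun: best=r
    return best.x[0],best.x[1],best.x[2]/40,-best.fun
def soft(s,lo,hi): return np.clip((s.astype(float)-lo)/(hi-lo),0,1)
def blue(im):
    b,g,r=[im[...,i].astype(float) for i in range(3)]; return soft(b-np.maximum(r,g*1.0),10,70)
E
python3 - <<'E'
from h import *
D={n:(np.load(f'{n}0.npz'),env.get_calibration(n)) for n in('top','scene')}
roiF=dict(top=(345,238,40,40),scene=(352,205,45,50)); roiC=dict(top=(285,245,46,46),scene=(300,245,48,50))
F={};B={}
for n,(z,c) in D.items():
    im=z['im']; x,y,w,h=roiF[n]; m=blue(im); F[n]=(c,m,roiF[n])
    mx=im.max(2); mb=1-soft(mx,45,110); B[n]=(c,mb,roiC[n])
    # fill holes
    k=cv2.morphologyEx(mb.astype(np.float32),cv2.MORPH_CLOSE,np.ones((3,3))); B[n]=(c,k,roiC[n])
    print(n,'blue',m[y:y+h,x:x+w].sum(), 'dark',mb[roiC[n][1]:roiC[n][1]+roiC[n][3],roiC[n][0]:roiC[n][0]+roiC[n][2]].sum())
for names in (['top'],['scene'],['top','scene']):
    print(names,'fresh',np.round(fit([F[n] for n in names],(-18,18,-13,13,54,70),(515,-102,.4)),3))
    print(names,'fresh',np.round(fit([F[n] for n in names],(-18,18,-13,13,54,70),(515,-102,.4+1.57)),3))
    print(names,'block',np.round(fit([B[n] for n in names],(-30,30,-25,25,6,40),(520,36,-.15)),3))
# tab
for n,(z,c) in D.items():
    im=z['im'].astype(int); P=cloud(z['d'],c); red=(im[...,2]-np.maximum(im[...,0],im[...,1])>70)&(P[...,2]>110)&(abs(P[...,1]-20)<60)&(abs(P[...,0]-580)<90)
    q=P[red]; print(n,'tab',len(q),np.median(q,0).round(1),np.percentile(q,[5,95],axis=0).round(1).tolist())
E
```

```text
top blue 149.61666666666667 dark 425.4
scene blue 195.26666666666665 dark 1080.3076923076924
['top'] fresh [ 5.22365e+02 -1.07349e+02  4.97000e-01  9.29000e-01]
['top'] fresh [ 522.053 -107.02     3.639    0.931]
['top'] block [ 5.03134e+02  4.24550e+01 -1.72000e-01  9.03000e-01]
['scene'] fresh [ 521.196 -108.408    0.573    0.871]
['scene'] fresh [ 521.266 -108.66     0.582    0.872]
['scene'] block [ 5.02255e+02  4.14780e+01 -2.28000e-01  8.87000e-01]
['top', 'scene'] fresh [ 5.21742e+02 -1.07412e+02  4.96000e-01  8.88000e-01]
['top', 'scene'] fresh [ 5.21695e+02 -1.07206e+02  4.80000e-01  8.87000e-01]
['top', 'scene'] block [ 5.0230e+02  4.1606e+01 -2.2700e-01  8.9300e-01]
top tab 101 [588.5  22.7 181.5] [[582.3, 9.0, 164.7], [596.8, 34.6, 188.4]]
scene tab 183 [585.5  23.6 177. ] [[579.4, 11.0, 164.2], [592.0, 36.8, 188.9]]
```

Request:
{"fn": "step_arm", "kwargs": {
  "deltas": [
    {"x": 1, "y": -0.83, "hand": -0.3},
    {"x": 1, "y": -0.83, "hand": -0.3},
    {"x": 1, "y": -0.83, "hand": -0.3},
    {"x": 1, "y": -0.83, "hand": -0.3},
    {"x": 1, "y": -0.83, "hand": -0.3}
  ]
}}

```text
validation failed for argument at $.de...
```

Request:
{"fn": "step_arm", "kwargs": {
  "deltas": [
    {"x": 1, "y": -0.83, "hand": -0.3},
    {"x": 1, "y": -0.83, "hand": -0.3},
    {"x": 1, "y": -0.83, "hand": -0.3},
    {"x": 1, "y": -0.83, "hand": -0.3},
    {"x": 1, "y": -0.83, "hand": -0.3},
    {"x": 1, "y": -0.83, "hand": -0.3}
  ]
}}

```text
validation failed for argument at $.de...
```

```bash
cat >> h.py <<'E'
from scipy.spatial.transform import Rotation as Ro
def go(pos,yaw):
    s=env.sense(); R=Ro.from_euler('xyz',s['tool_rot']); d=R.inv().apply(np.array(pos)-s['tcp_pos'])
    t=(R.inv()*Ro.from_euler('xyz',[np.pi,0,yaw])).as_rotvec()
    print('t',round(s['clock'],2),'pos',s['tcp_pos'].round(1),'rot',s['tool_rot'].round(3),'w',round(s['grip_width'],1),'F',s['wrist_force'].round(1))
    print('shift',(d/200).round(3),'turn',(t/np.radians(60)).round(3))
E
python3 -c "
from h import *
go([521.9,-107.3,150],.495)"
```

```text
t 0.7 pos [ 198.2 -619.1  224.5] rot [3.142 0.    0.31 ] w 94.0 F [ 0.4 -0.4 -0.7]
shift [ 2.322 -1.944  0.372] turn [ 0.     0.    -0.177]
```

Request:
{"fn": "step_arm", "kwargs": {
  "deltas": [
    {"hand": -0.3, "x": 1, "y": -0.83, "z": 0, "rx": 0, "ry": 0, "rz": 0},
    {"hand": -0.3, "x": 1, "y": -0.83, "z": 0, "rx": 0, "ry": 0, "rz": 0},
    {"hand": -0.3, "x": 1, "y": -0.83, "z": 0, "rx": 0, "ry": 0, "rz": 0},
    {"hand": -0.3, "x": 1, "y": -0.83, "z": 0, "rx": 0, "ry": 0, "rz": 0},
    {"hand": -0.3, "x": 1, "y": -0.83, "z": 0, "rx": 0, "ry": 0, "rz": 0}
  ]
}}

```text
clock: 1.32
tcp_pos: [339.5, -397.4, 224.6]
tool_rot: [3.141, -0.0, 0.314]
wrist_force: [-1.2, -0.4, 0.6]
grip_width: 61.2
gripper_force: 0.0
```

Request:
{"fn": "step_arm", "kwargs": {
  "deltas": [
    {"hand": -0.3, "x": 1, "y": -0.83, "z": 0, "rx": 0, "ry": 0, "rz": 0},
    {"hand": -0.3, "x": 1, "y": -0.83, "z": 0, "rx": 0, "ry": 0, "rz": -0.17},
    {"hand": -0.3, "x": 1, "y": -0.83, "z": 0, "rx": 0, "ry": 0, "rz": -0.17},
    {"hand": -0.3, "x": 1, "y": -0.83, "z": 0, "rx": 0, "ry": 0, "rz": -0.17},
    {"hand": -0.3, "x": 1, "y": -0.83, "z": 0, "rx": 0, "ry": 0, "rz": -0.17},
    {"hand": -0.3, "x": 1, "y": -0.83, "z": 0, "rx": 0, "ry": 0, "rz": -0.17},
    {"hand": -0.3, "x": 1, "y": -0.83, "z": 0, "rx": 0, "ry": 0, "rz": -0.17}
  ]
}}

```text
clock: 2.2
tcp_pos: [477.4, -182.5, 224.5]
tool_rot: [3.141, 0.0, 0.486]
wrist_force: [0.3, -0.6, -0.1]
grip_width: 61.1
gripper_force: 0.0
```

```bash
python3 -c "
from h import *
go([521.9,-107.3,130],.495)"
```

```text
t 2.2 pos [ 477.4 -182.5  224.5] rot [3.141 0.    0.486] w 61.1 F [ 0.3 -0.6 -0.1]
shift [ 0.372 -0.229  0.472] turn [ 0.     0.    -0.009]
```

Request:
{"fn": "step_arm", "kwargs": {
  "deltas": [
    {"hand": -0.3, "x": 0.372, "y": -0.229, "z": 0.2, "rx": 0, "ry": 0, "rz": -0.009},
    {"hand": -0.3, "x": 0.372, "y": -0.229, "z": 0.47, "rx": 0, "ry": 0, "rz": -0.009},
    {"hand": -0.3, "x": 0.372, "y": -0.229, "z": 0.47, "rx": 0, "ry": 0, "rz": -0.009},
    {"hand": -0.3, "x": 0.372, "y": -0.229, "z": 0.47, "rx": 0, "ry": 0, "rz": -0.009},
    {"hand": -0.3, "x": 0.372, "y": -0.229, "z": 0.47, "rx": 0, "ry": 0, "rz": -0.009}
  ]
}}

```text
clock: 2.82
tcp_pos: [523.2, -107.4, 132.8]
tool_rot: [3.138, -0.002, 0.495]
wrist_force: [0.4, -0.5, -0.2]
grip_width: 61.2
gripper_force: 0.0
```

```bash
python3 - <<'E'
from h import *
go([521.9,-107.3,50],.495)
im,d,c=cam('scene');x,y=300,140
cv2.imwrite('pics/s2.png',cv2.resize(im[y:y+150,x:x+200],None,fx=4,fy=4,interpolation=cv2.INTER_CUBIC))
E
```

```text
t 2.83 pos [ 523.2 -107.4  132.8] rot [ 3.138e+00 -2.000e-03  4.950e-01] w 61.2 F [ 0.4 -0.5 -0.2]
shift [-0.007 -0.005  0.414] turn [ 0.003 -0.002  0.   ]
```

View pics/s2.png

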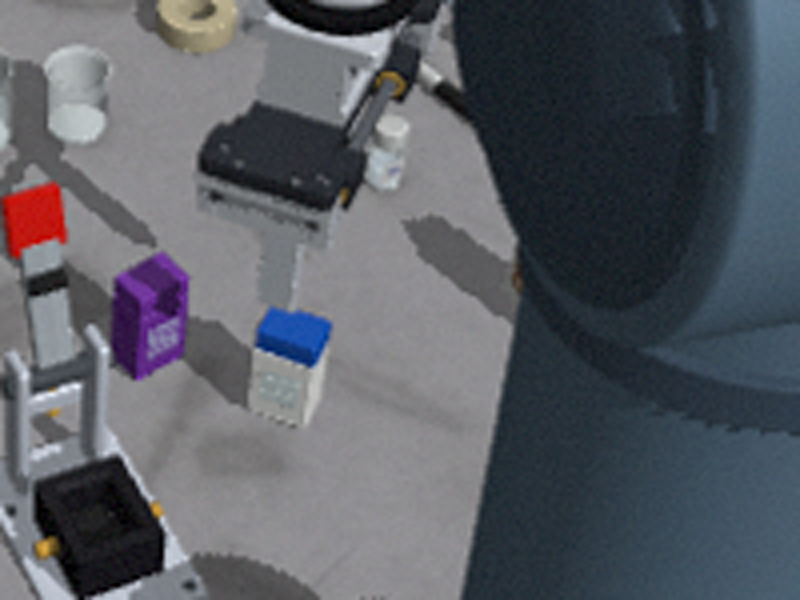

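The gripper hangs over the blue cartridge (about 370,222) with its fingers lined up along the view, and nothing is in its way. Going down to grip.

Request:
{"fn": "step_arm", "kwargs": {
  "deltas": [
    {"hand": -0.3, "x": 0, "y": 0, "z": 0.2, "rx": 0, "ry": 0, "rz": 0},
    {"hand": -0.3, "x": 0, "y": 0, "z": 0.4, "rx": 0, "ry": 0, "rz": 0},
    {"hand": -0.3, "x": 0, "y": 0, "z": 0.4, "rx": 0, "ry": 0, "rz": 0},
    {"hand": -0.3, "x": 0, "y": 0, "z": 0.4, "rx": 0, "ry": 0, "rz": 0},
    {"hand": -0.3, "x": 0, "y": 0, "z": 0.4, "rx": 0, "ry": 0, "rz": 0}
  ]
}}

```text
clock: 3.5
tcp_pos: [523.8, -106.4, 52.9]
tool_rot: [3.138, -0.003, 0.497]
wrist_force: [0.3, -0.7, 1.5]
grip_width: 60.7
gripper_force: 0.0
```

```bash
python3 - <<'E'
from h import *
go([521.9,-107.3,50],.495)
E
```

```text
t 3.5 pos [ 523.8 -106.4   52.9] rot [ 3.138e+00 -3.000e-03  4.970e-01] w 60.7 F [ 0.3 -0.7  1.5]
shift [-0.01  -0.001  0.014] turn [ 0.003 -0.003  0.002]
```

Request:
{"fn": "step_arm", "kwargs": {
  "deltas": [
    {"hand": -0.3, "x": -0.008, "y": 0, "z": 0.014, "rx": 0.003, "ry": -0.003, "rz": 0},
    {"hand": 0, "x": -0.008, "y": 0, "z": 0.014, "rx": 0.003, "ry": -0.003, "rz": 0},
    {"hand": 0.2, "x": -0.008, "y": 0, "z": 0.014, "rx": 0.003, "ry": -0.003, "rz": 0},
    {"hand": 0.4, "x": -0.008, "y": 0, "z": 0.014, "rx": 0.003, "ry": -0.003, "rz": 0},
    {"hand": 0.6, "x": -0.008, "y": 0, "z": 0.014, "rx": 0.003, "ry": -0.003, "rz": 0},
    {"hand": 1, "x": -0.008, "y": 0, "z": 0.014, "rx": 0.003, "ry": -0.003, "rz": 0},
    {"hand": 1, "x": -0.008, "y": 0, "z": 0.014, "rx": 0.003, "ry": -0.003, "rz": 0},
    {"hand": 1, "x": -0.008, "y": 0, "z": 0.014, "rx": 0.003, "ry": -0.003, "rz": 0}
  ]
}}

```text
clock: 4.5
tcp_pos: [520.9, -106.4, 47.7]
tool_rot: [-3.139, 0.003, 0.497]
wrist_force: [1.5, 0.0, -0.2]
grip_width: 25.9
gripper_force: 30.0
```

```bash
python3 - <<'E'
from h import *
go([521.9,-107.3,170],-.215)
E
```

```text
t 4.5 pos [ 520.9 -106.4   47.7] rot [-3.139e+00  3.000e-03  4.970e-01] w 25.9 F [ 1.5  0.  -0.2]
shift [ 0.001  0.004 -0.611] turn [-0.002  0.004  0.68 ]
```

Request:
{"fn": "step_arm", "kwargs": {
  "deltas": [
    {"hand": 1, "x": 0, "y": 0, "z": -0.15, "rx": 0, "ry": 0, "rz": 0},
    {"hand": 1, "x": 0, "y": 0, "z": -0.4, "rx": 0, "ry": 0, "rz": 0},
    {"hand": 1, "x": 0, "y": 0, "z": -0.5, "rx": -0.002, "ry": 0.003, "rz": 0.17},
    {"hand": 1, "x": 0, "y": 0, "z": -0.5, "rx": -0.002, "ry": 0.003, "rz": 0.34},
    {"hand": 1, "x": 0, "y": 0, "z": -0.5, "rx": -0.002, "ry": 0.003, "rz": 0.51},
    {"hand": 1, "x": 0, "y": 0, "z": -0.5, "rx": -0.002, "ry": 0.003, "rz": 0.68},
    {"hand": 1, "x": 0, "y": 0, "z": -0.5, "rx": -0.002, "ry": 0.003, "rz": 0.68},
    {"hand": 1, "x": 0, "y": 0, "z": -0.5, "rx": -0.002, "ry": 0.003, "rz": 0.68}
  ]
}}

```text
clock: 5.5
tcp_pos: [520.9, -106.3, 147.3]
tool_rot: [3.141, 0.002, -0.212]
wrist_force: [-0.1, -0.1, -1.9]
grip_width: 26.2
gripper_force: 30.0
```

```bash
python3 - <<'E'
from h import *
go([502.5,42,130],-.215)
E
```

```text
t 5.5 pos [ 520.9 -106.3  147.3] rot [ 3.141e+00  2.000e-03 -2.120e-01] w 26.2 F [-0.1 -0.1 -1.9]
shift [-0.246 -0.706  0.087] turn [0.    0.002 0.003]
```

Request:
{"fn": "step_arm", "kwargs": {
  "deltas": [
    {"hand": 1, "x": -0.08, "y": -0.23, "z": 0, "rx": 0, "ry": 0, "rz": 0},
    {"hand": 1, "x": -0.17, "y": -0.48, "z": 0, "rx": 0, "ry": 0, "rz": 0},
    {"hand": 1, "x": -0.246, "y": -0.706, "z": 0, "rx": 0, "ry": 0.002, "rz": 0.003},
    {"hand": 1, "x": -0.246, "y": -0.706, "z": 0, "rx": 0, "ry": 0.002, "rz": 0.003},
    {"hand": 1, "x": -0.246, "y": -0.706, "z": 0, "rx": 0, "ry": 0.002, "rz": 0.003},
    {"hand": 1, "x": -0.246, "y": -0.706, "z": 0.08, "rx": 0, "ry": 0.002, "rz": 0.003},
    {"hand": 1, "x": -0.246, "y": -0.706, "z": 0.08, "rx": 0, "ry": 0.002, "rz": 0.003},
    {"hand": 1, "x": -0.246, "y": -0.706, "z": 0.08, "rx": 0, "ry": 0.002, "rz": 0.003}
  ]
}}

```text
clock: 6.5
tcp_pos: [503.1, 41.4, 131.2]
tool_rot: [3.141, -0.0, -0.219]
wrist_force: [-0.3, -0.3, -1.4]
grip_width: 25.9
gripper_force: 30.0
```

```bash
python3 - <<'E'
from h import *
go([502.5,42,130],-.215)
for n,r in (('scene',(260,150,150,150)),('top',(260,190,100,120))):
    im,d,c=cam(n); np.savez(f'{n}1.npz',im=im,d=d); x,y,w,h=r
    cv2.imwrite(f'pics/{n}3.png',cv2.resize(im[y:y+h,x:x+w],None,fx=4,fy=4,interpolation=cv2.INTER_CUBIC))
E
```

```text
t 6.5 pos [503.1  41.4 131.2] rot [ 3.141 -0.    -0.219] w 25.9 F [-0.3 -0.3 -1.4]
shift [-0.003 -0.002  0.006] turn [ 0.001 -0.    -0.004]
```

View pics/scene3.png

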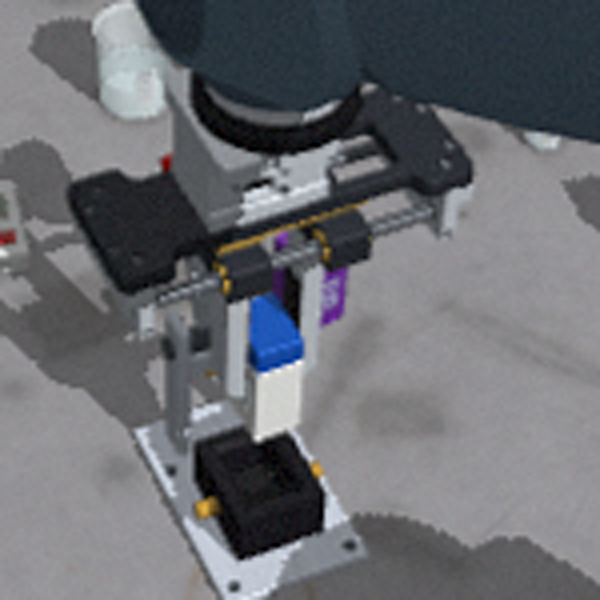

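View pics/top3.png

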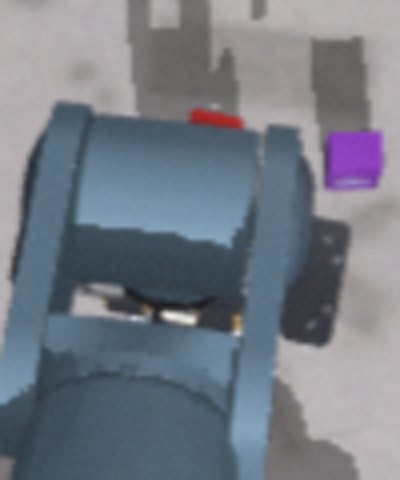

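The scene view shows the cartridge upright in the fingers (about 329,245), just behind and above the pocket mouth (about 327,272). The arm hides it in the top view. I'll measure its lateral offset from the scene camera.

```bash
python3 - <<'E'
from h import *
z=np.load('scene1.npz'); c=env.get_calibration('scene'); im=z['im']; g=im.min(2)
print(g[240:266:2,318:342])
roi=(324,243,18,20)
M=up(soft(g,110,230),roi)
s=env.sense(); T=s['tcp_pos']; z0=T[2]-47.7
def ren(x,y,zz,yaw): return hull(c,(x,y,yaw),(-18,18,-13,13,zz+4,zz+54),roi)|hull(c,(x,y,yaw),(-15.5,15.5,-10.5,10.5,zz,zz+5),roi)
for yaw in(-.215,):
  for zz in (z0-1,z0,z0+1):
    f=lambda p:-(ren(p[0],p[1],zz,yaw)&M).sum()/(ren(p[0],p[1],zz,yaw)|M).sum()
    x0=T[:2]; r=minimize(f,x0,method='Nelder-Mead',options=dict(initial_simplex=[x0,x0+[6,0],x0+[0,6]]))
    print(zz,r.x.round(2),r.fun)
# depth check
P=cloud(z['d'],c)[243:258,325:333].reshape(-1,3); P=P[P[:,2]>60]
e=np.array([np.cos(-.215),np.sin(-.215)]); print('face x_h rel TCP (expect -18):',np.median((P[:,:2]-T[:2])@e),np.std((P[:,:2]-T[:2])@e),len(P))
z0=np.load('scene0.npz');Q=cloud(z0['d'],c)[262:300,300:350].reshape(-1,3);Q=Q[(Q[:,2]>12)&(Q[:,2]<34)]-[502.5,42,0]
a=Q[:,:2]@e;b=Q[:,:2]@np.array([-e[1],e[0]]);k=(abs(b)<18)&(abs(a+30)<10);l=(abs(a)<22)&(abs(b-25)<8)
print('block -x face rel (502.5,42) (expect -30):',np.median(a[k]),k.sum(),' +y face (25):',np.median(b[l]),l.sum())
E
```

```text
[[167 170 170 111  35   2   8  14  21  25  23  15  10   1   5  98 238 213
  174 166 172 153 142 140]
 [166 168 170 108  90  76  33   6   0  97 172 225 208 209 217 212 209 191
  172 158 151 147 144 141]
 [169 166 172  98  88 103 174 206 217 210 205 205 209 208 207 208 208 180
  152 147 143 140 139 140]
 [165 170 173 121 106 101 186 207 206 206 203 205 206 210 206 204 216 174
  147 146 143 140 134 131]
 [169 169 175 121 106 108 188 208 209 204 206 206 206 205 205 206 213 169
  145 143 139 136 132 127]
 [102 104  95  95 112 112 194 210 205 203 205 204 205 206 207 207 214 165
  146 139 136 130 128 122]
 [121 107 102 115 105 116 194 212 204 205 205 204 202 207 204 207 201 159
  139 136 131 125 127 125]
 [132 130 116 100 101 124 198 208 207 207 206 203 206 204 205 205 193 153
  136 135 128 123 128 130]
 [111 101  77  84 100 128 202 209 205 205 207 208 208 208 208 192 153 134
  129 126 122 123 133 132]
 [ 24  28  34  33  68 145 203 214 213 202 164 121  99  68 125 190 162 135
  128 128 126 132 136 144]
 [ 41  43  46  39  35  77 131  90  30   9  11  23  27  26  21  50 189 166
  133 128 135 140 141 144]
 [ 24  23  20  24  24  20  17  10   0  15   2  24  23  29  33  26  48 184
  169 135 140 141 141 145]
 [ 19  22  18  21  29  28  18  10   4   8  14   7  15  22  22  29  26  52
  129 205 166 145 147 144]]
83.06192544315199 [504.04  40.66] -0.9385281385281385
84.06192544315199 [503.41  41.2 ] -0.938630658703367
85.06192544315199 [502.76  41.77] -0.9385760013842028
face x_h rel TCP (expect -18): -18.503094338887124 1.0434116450863202 118
block -x face rel (502.5,42) (expect -30): -30.007826006259574 97  +y face (25): 25.56563157617999 64
```

Request:
{"fn": "step_arm", "kwargs": {
  "deltas": [
    {"hand": 1, "x": 0, "y": -0.002, "z": 0.1, "rx": 0, "ry": 0, "rz": -0.004},
    {"hand": 1, "x": 0, "y": -0.002, "z": 0.2, "rx": 0, "ry": 0, "rz": -0.004},
    {"hand": 1, "x": 0, "y": -0.002, "z": 0.2, "rx": 0, "ry": 0, "rz": -0.004},
    {"hand": 1, "x": 0, "y": -0.002, "z": 0.22, "rx": 0, "ry": 0, "rz": -0.004},
    {"hand": 1, "x": 0, "y": -0.002, "z": 0.24, "rx": 0, "ry": 0, "rz": -0.004},
    {"hand": 1, "x": 0, "y": -0.002, "z": 0.24, "rx": 0, "ry": 0, "rz": -0.004}
  ]
}}

```text
clock: 7.35
tcp_pos: [503.6, 42.3, 83.9]
tool_rot: [3.141, -0.002, -0.214]
wrist_force: [-0.7, -0.6, -2.4]
grip_width: 25.8
gripper_force: 30.0
```

Request:
{"fn": "step_arm", "kwargs": {
  "deltas": [
    {"hand": 1, "x": 0, "y": 0, "z": 0.01, "rx": 0, "ry": 0, "rz": 0},
    {"hand": 1, "x": 0, "y": 0, "z": 0.02, "rx": 0, "ry": 0, "rz": 0},
    {"hand": 1, "x": 0, "y": 0, "z": 0.02, "rx": 0, "ry": 0, "rz": 0}
  ]
}}

```text
clock: 7.72
tcp_pos: [503.1, 42.4, 79.3]
tool_rot: [3.141, -0.001, -0.214]
wrist_force: [-0.3, -0.3, -1.6]
grip_width: 25.8
gripper_force: 30.0
```

```bash
python3 -c "
from h import *
go([502.5,42,68],-.215)"
```

```text
t 7.72 pos [503.1  42.4  79.3] rot [ 3.141e+00 -1.000e-03 -2.140e-01] w 25.8 F [-0.3 -0.3 -1.6]
shift [-0.003  0.002  0.057] turn [ 0.001 -0.001  0.001]
```

Request:
{"fn": "step_arm", "kwargs": {
  "deltas": [
    {"hand": 1, "x": 0, "y": 0, "z": 0.01, "rx": 0, "ry": 0, "rz": 0},
    {"hand": 1, "x": 0, "y": 0, "z": 0.02, "rx": 0, "ry": 0, "rz": 0},
    {"hand": 1, "x": 0, "y": 0, "z": 0.03, "rx": 0, "ry": 0, "rz": 0},
    {"hand": 1, "x": 0, "y": 0, "z": 0.04, "rx": 0, "ry": 0, "rz": 0},
    {"hand": 1, "x": 0, "y": 0, "z": 0.045, "rx": 0, "ry": 0, "rz": 0},
    {"hand": 1, "x": 0, "y": 0, "z": 0.045, "rx": 0, "ry": 0, "rz": 0}
  ]
}}

```text
clock: 8.48
tcp_pos: [503.3, 42.3, 70.5]
tool_rot: [3.141, -0.001, -0.214]
wrist_force: [0.3, 0.7, -1.7]
grip_width: 25.8
gripper_force: 30.0
```

Request:
{"fn": "step_arm", "kwargs": {
  "deltas": [
    {"hand": 1, "x": 0, "y": 0, "z": 0.005, "rx": 0, "ry": 0, "rz": 0},
    {"hand": 1, "x": 0, "y": 0, "z": 0.01, "rx": 0, "ry": 0, "rz": 0},
    {"hand": 1, "x": 0, "y": 0, "z": 0.01, "rx": 0, "ry": 0, "rz": 0}
  ]
}}

```text
clock: 8.85
tcp_pos: [503.3, 42.3, 68.5]
tool_rot: [3.141, -0.001, -0.214]
wrist_force: [0.3, 0.3, -1.2]
grip_width: 25.7
gripper_force: 30.0
```

Request:
{"fn": "step_arm", "kwargs": {
  "deltas": [
    {"hand": 1, "x": 0, "y": 0, "z": 0.005, "rx": 0, "ry": 0, "rz": 0},
    {"hand": 1, "x": 0, "y": 0, "z": 0.005, "rx": 0, "ry": 0, "rz": 0},
    {"hand": 1, "x": 0, "y": 0, "z": 0.005, "rx": 0, "ry": 0, "rz": 0}
  ]
}}

```text
clock: 9.22
tcp_pos: [503.4, 42.3, 67.6]
tool_rot: [3.141, -0.001, -0.214]
wrist_force: [0.2, 0.1, -2.7]
grip_width: 25.8
gripper_force: 30.0
```

Request:
{"fn": "step_arm", "kwargs": {
  "deltas": [
    {"hand": 1, "x": 0, "y": 0, "z": 0.004, "rx": 0, "ry": 0, "rz": 0},
    {"hand": 1, "x": 0, "y": 0, "z": 0.004, "rx": 0, "ry": 0, "rz": 0},
    {"hand": 1, "x": 0, "y": 0, "z": 0.004, "rx": 0, "ry": 0, "rz": 0}
  ]
}}

```text
clock: 9.6
tcp_pos: [503.3, 42.3, 66.8]
tool_rot: [3.141, -0.001, -0.214]
wrist_force: [-0.3, 0.7, -1.5]
grip_width: 25.6
gripper_force: 30.0
```

Request:
{"fn": "step_arm", "kwargs": {
  "deltas": [
    {"hand": 1, "x": 0, "y": 0, "z": 0.003, "rx": 0, "ry": 0, "rz": 0},
    {"hand": 1, "x": 0, "y": 0, "z": 0.003, "rx": 0, "ry": 0, "rz": 0}
  ]
}}

```text
clock: 9.85
tcp_pos: [503.5, 42.3, 66.7]
tool_rot: [3.141, -0.001, -0.214]
wrist_force: [-2.4, 0.9, 4.2]
grip_width: 25.7
gripper_force: 30.0
```

```bash
python3 -c "
from h import *
F=[]
for i in range(3):
    im,d,c=cam('scene'); F.append(env.sense()['wrist_force'])
print(np.mean(F,0)); go([502.5,42,66],-.215)"
```

```text
[-2.76664648  0.35978878  5.00461445]
t 10.0 pos [503.5  42.3  66.7] rot [ 3.141e+00 -1.000e-03 -2.140e-01] w 25.6 F [-2.4  0.9  4.8]
shift [-0.004  0.002  0.003] turn [ 0.001 -0.001  0.001]
```

Request:
{"fn": "step_arm", "kwargs": {
  "deltas": [
    {"hand": 1, "x": 0, "y": 0, "z": -0.001, "rx": 0, "ry": 0, "rz": 0},
    {"hand": 0.3, "x": 0, "y": 0, "z": -0.001, "rx": 0, "ry": 0, "rz": 0},
    {"hand": 0.1, "x": 0, "y": 0, "z": -0.001, "rx": 0, "ry": 0, "rz": 0},
    {"hand": -0.2, "x": 0, "y": 0, "z": -0.001, "rx": 0, "ry": 0, "rz": 0},
    {"hand": -0.2, "x": 0, "y": 0, "z": -0.001, "rx": 0, "ry": 0, "rz": 0},
    {"hand": -0.2, "x": 0, "y": 0, "z": -0.1, "rx": 0, "ry": 0, "rz": 0},
    {"hand": -0.2, "x": 0, "y": 0, "z": -0.4, "rx": 0, "ry": 0, "rz": 0},
    {"hand": -0.2, "x": 0, "y": 0, "z": -0.7, "rx": 0, "ry": 0, "rz": 0},
    {"hand": -0.2, "x": 0, "y": 0, "z": -0.7, "rx": 0, "ry": 0, "rz": 0},
    {"hand": -0.2, "x": 0, "y": 0, "z": -0.7, "rx": 0, "ry": 0, "rz": 0}
  ]
}}

```text
clock: 11.25
tcp_pos: [502.8, 42.5, 205.6]
tool_rot: [3.141, -0.001, -0.214]
wrist_force: [-0.2, 0.6, -0.2]
grip_width: 56.3
gripper_force: 0.0
```

Request:
{"fn": "step_arm", "kwargs": {
  "deltas": [
    {"hand": 1, "x": 0, "y": 0, "z": -0.18, "rx": 0, "ry": 0, "rz": 0},
    {"hand": 1, "x": 0, "y": 0, "z": -0.18, "rx": 0, "ry": 0, "rz": 0},
    {"hand": 1, "x": 0.2, "y": 0, "z": -0.18, "rx": 0, "ry": 0, "rz": 0},
    {"hand": 1, "x": 0.45, "y": 0, "z": -0.18, "rx": 0, "ry": 0, "rz": 0},
    {"hand": 1, "x": 0.67, "y": 0, "z": -0.18, "rx": 0, "ry": 0, "rz": 0},
    {"hand": 1, "x": 0.67, "y": 0, "z": -0.18, "rx": 0, "ry": 0, "rz": 0},
    {"hand": 1, "x": 0.67, "y": 0, "z": -0.18, "rx": 0, "ry": 0, "rz": 0}
  ]
}}

```text
clock: 12.12
tcp_pos: [632.7, 14.3, 240.0]
tool_rot: [3.141, 0.003, -0.214]
wrist_force: [-0.2, 0.7, 0.5]
grip_width: 0.2
gripper_force: 0.0
```

```bash
cat >> h.py <<'E'
def hol():
    s=env.sense(); d=s['tcp_pos'][:2]-[503.2,42.3]; c,q=np.cos(-.215),np.sin(-.215)
    print('t',round(s['clock'],2),'holder x,y',(d@[c,q]).round(1),(d@[-q,c]).round(1),'z',s['tcp_pos'][2].round(1),'F',s['wrist_force'].round(1),'w',round(s['grip_width'],1),'rot',s['tool_rot'].round(3))
E
python3 - <<'E'
from h import *
hol()
im,d,c=cam('scene');x,y=250,120
cv2.imwrite('pics/s4.png',cv2.resize(im[y:y+200,x:x+200],None,fx=3,fy=3,interpolation=cv2.INTER_CUBIC))
P=cloud(d,c);r=im.astype(int);red=(r[...,2]-np.maximum(r[...,0],r[...,1])>70)&(P[...,2]>110)
q=P[red];e=np.array([np.cos(.215),-np.sin(.215)])
print(len(q),'tab x_h',np.percentile((q[:,:2]-[503.2,42.3])@e,[5,50,95]),'z',np.percentile(q[:,2],[5,50,95]),'y_h',np.percentile((q[:,:2]-[503.2,42.3])@[-e[1],e[0]],[5,95]))
E
```

```text
t 12.12 holder x,y 132.5 0.3 z 240.0 F [-0.2  0.7  0.5] w 0.2 rot [ 3.141e+00  3.000e-03 -2.140e-01]
629 tab x_h [ 80.64574749 420.663305   466.31379184] z [112.12478885 118.30051082 186.83164809] y_h [-14.41388739 354.92970343]
```

View pics/s4.png

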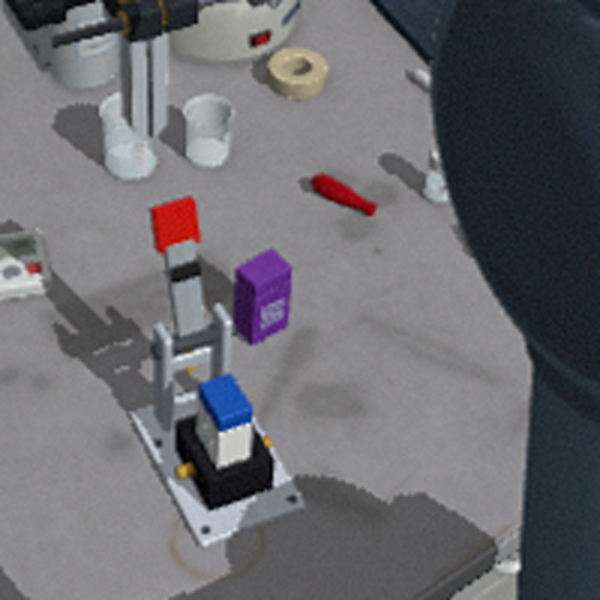

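The cartridge stands upright in the pocket (about 325,258). The closed fingers are behind the red tab (308,195) with a clear path. Next I lower them behind the tab and push.

Request:
{"fn": "step_arm", "kwargs": {
  "deltas": [
    {"hand": 1, "x": 0, "y": 0, "z": 0.25, "rx": 0, "ry": -0.002, "rz": 0},
    {"hand": 1, "x": 0, "y": 0, "z": 0.25, "rx": 0, "ry": -0.002, "rz": 0},
    {"hand": 1, "x": -0.08, "y": 0, "z": 0.25, "rx": 0, "ry": -0.002, "rz": 0},
    {"hand": 1, "x": -0.12, "y": 0, "z": 0.25, "rx": 0, "ry": -0.002, "rz": 0},
    {"hand": 1, "x": -0.16, "y": 0, "z": 0.25, "rx": 0, "ry": -0.002, "rz": 0},
    {"hand": 1, "x": -0.2, "y": 0, "z": 0.25, "rx": 0, "ry": -0.002, "rz": 0},
    {"hand": 1, "x": -0.24, "y": 0, "z": 0.25, "rx": 0, "ry": -0.002, "rz": 0},
    {"hand": 1, "x": -0.28, "y": 0, "z": 0.25, "rx": 0, "ry": -0.002, "rz": 0},
    {"hand": 1, "x": -0.31, "y": 0, "z": 0.25, "rx": 0, "ry": -0.002, "rz": 0},
    {"hand": 1, "x": -0.31, "y": 0, "z": 0.24, "rx": 0, "ry": -0.002, "rz": 0}
  ]
}}

```text
clock: 13.42
tcp_pos: [572.3, 27.4, 193.3]
tool_rot: [3.141, 0.004, -0.214]
wrist_force: [0.3, 0.0, -1.4]
grip_width: 0.3
gripper_force: 0.4
```

```bash
python3 -c "
from h import *
hol()"
```

```text
t 13.43 holder x,y 70.7 0.2 z 193.3 F [ 0.3  0.  -1.4] w 0.3 rot [ 3.141  0.004 -0.214]
```

```bash
cat >> h.py <<'E'
def tab():
    im,d,c=cam('scene'); P=cloud(d,c);r=im.astype(int)
    e=np.array([np.cos(.215),-np.sin(.215)]);D=P[...,:2]-[503.2,42.3];a=D@e;b=D@np.array([-e[1],e[0]])
    k=(r[...,2]-np.maximum(r[...,0],r[...,1])>60)&(P[...,2]>60)&(abs(a)<130)&(abs(b)<40)
    print('tab',k.sum(),'x_h',np.percentile(a[k],[5,50,95]).round(1),'z',np.percentile(P[...,2][k],[5,50,95]).round(1))
    k=(blue(im)>.5)&(P[...,2]>50)&(abs(a)<60)&(abs(b)<50)
    print('cap',k.sum(),'z95',np.percentile(P[...,2][k],95).round(1) if k.any() else None)
    return im
E
python3 -c "
from h import *
tab()"
```

```text
tab 185 x_h [50.5 52.5 57.3] z [167.7 184.1 196.2]
cap 223 z95 92.1
```

Request:
{"fn": "step_arm", "kwargs": {
  "deltas": [
    {"hand": 1, "x": -0.036, "y": 0, "z": 0, "rx": 0, "ry": -0.003, "rz": 0},
    {"hand": 1, "x": -0.072, "y": 0, "z": 0, "rx": 0, "ry": -0.003, "rz": 0},
    {"hand": 1, "x": -0.114, "y": 0, "z": 0.005, "rx": 0, "ry": -0.003, "rz": 0},
    {"hand": 1, "x": -0.155, "y": 0, "z": 0.013, "rx": 0, "ry": -0.003, "rz": 0},
    {"hand": 1, "x": -0.196, "y": 0, "z": 0.027, "rx": 0, "ry": -0.003, "rz": 0},
    {"hand": 1, "x": -0.235, "y": 0, "z": 0.044, "rx": 0, "ry": -0.003, "rz": 0},
    {"hand": 1, "x": -0.271, "y": 0, "z": 0.065, "rx": 0, "ry": -0.003, "rz": 0},
    {"hand": 1, "x": -0.306, "y": 0, "z": 0.09, "rx": 0, "ry": -0.003, "rz": 0},
    {"hand": 1, "x": -0.338, "y": 0, "z": 0.118, "rx": 0, "ry": -0.003, "rz": 0},
    {"hand": 1, "x": -0.367, "y": 0, "z": 0.15, "rx": 0, "ry": -0.003, "rz": 0}
  ]
}}

```text
clock: 14.72
tcp_pos: [501.3, 43.0, 164.1]
tool_rot: [3.141, 0.004, -0.214]
wrist_force: [2.0, 1.8, 2.1]
grip_width: 0.7
gripper_force: 1.4
```

```bash
python3 -c "
from h import *
hol();tab()"
```

```text
t 14.72 holder x,y -2.0 0.2 z 164.1 F [2.  1.8 2.1] w 0.7 rot [ 3.141  0.004 -0.214]
tab 118 x_h [-31.3 -26.   -8.6] z [144.  152.7 156. ]
cap 222 z95 91.6
```

Request:
{"fn": "step_arm", "kwargs": {
  "deltas": [
    {"hand": 1, "x": -0.025, "y": 0, "z": 0.035, "rx": 0, "ry": -0.003, "rz": 0},
    {"hand": 1, "x": -0.05, "y": 0, "z": 0.072, "rx": 0, "ry": -0.003, "rz": 0},
    {"hand": 1, "x": -0.068, "y": 0, "z": 0.1, "rx": 0, "ry": -0.003, "rz": 0},
    {"hand": 1, "x": -0.09, "y": 0, "z": 0.12, "rx": 0, "ry": -0.003, "rz": 0},
    {"hand": 1, "x": -0.1, "y": 0, "z": 0.13, "rx": 0, "ry": -0.003, "rz": 0},
    {"hand": 1, "x": -0.11, "y": 0, "z": 0.135, "rx": 0, "ry": -0.003, "rz": 0}
  ]
}}

```text
clock: 15.52
tcp_pos: [480.2, 47.2, 137.5]
tool_rot: [3.141, 0.007, -0.214]
wrist_force: [0.4, 0.4, 2.0]
grip_width: 0.9
gripper_force: 1.1
```

```bash
python3 -c "
from h import *
hol();im=tab();x,y=250,140
cv2.imwrite('pics/s5.png',cv2.resize(im[y:y+160,x:x+160],None,fx=3.5,fy=3.5,interpolation=cv2.INTER_CUBIC))"
```

```text
t 15.53 holder x,y -23.5 -0.1 z 137.5 F [0.4 0.4 2. ] w 0.9 rot [ 3.141  0.007 -0.214]
tab 142 x_h [-47.  -39.8 -20.6] z [114.8 120.  122.5]
cap 67 z95 91.8
```

View pics/s5.png

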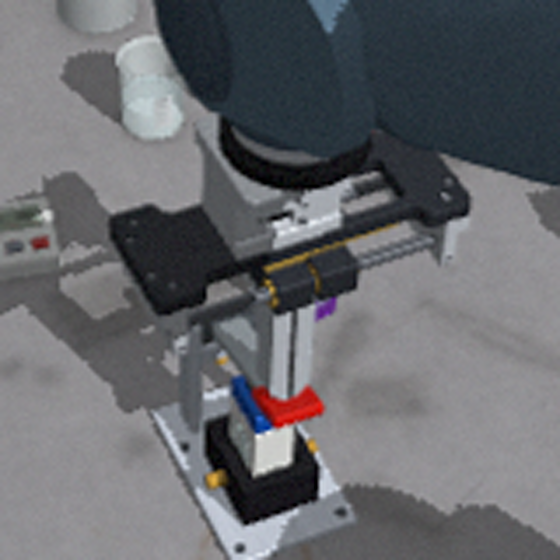

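Request:
{"fn": "step_arm", "kwargs": {
  "deltas": [
    {"hand": 1, "x": -0.005, "y": 0, "z": 0.01, "rx": 0, "ry": 0.003, "rz": 0},
    {"hand": 1, "x": -0.01, "y": 0, "z": 0.02, "rx": 0, "ry": 0.006, "rz": 0},
    {"hand": 1, "x": -0.01, "y": 0, "z": 0.03, "rx": 0, "ry": 0.006, "rz": 0},
    {"hand": 1, "x": -0.01, "y": 0, "z": 0.04, "rx": 0, "ry": 0.006, "rz": 0},
    {"hand": 1, "x": -0.01, "y": 0, "z": 0.04, "rx": 0, "ry": 0.006, "rz": 0}
  ]
}}

```text
clock: 16.2
tcp_pos: [477.5, 47.9, 128.9]
tool_rot: [3.141, 0.003, -0.214]
wrist_force: [-0.2, 0.0, 0.8]
grip_width: 0.4
gripper_force: 0.4
```

Request:
{"fn": "step_arm", "kwargs": {
  "deltas": [
    {"hand": 1, "x": 0, "y": 0, "z": 0.01, "rx": 0, "ry": 0, "rz": 0},
    {"hand": 1, "x": 0, "y": 0, "z": 0.02, "rx": 0, "ry": 0, "rz": 0},
    {"hand": 1, "x": 0, "y": 0, "z": 0.02, "rx": 0, "ry": 0, "rz": 0}
  ]
}}

```text
clock: 16.58
tcp_pos: [477.6, 48.0, 125.6]
tool_rot: [3.141, 0.003, -0.214]
wrist_force: [-3.5, 1.1, 4.8]
grip_width: 0.3
gripper_force: 2.5
```

Request:
{"fn": "step_arm", "kwargs": {
  "deltas": [
    {"hand": 1, "x": 0, "y": 0, "z": 0.003, "rx": 0, "ry": 0, "rz": 0},
    {"hand": 1, "x": 0, "y": 0, "z": 0.006, "rx": 0, "ry": 0, "rz": 0},
    {"hand": 1, "x": 0, "y": 0, "z": 0.006, "rx": 0, "ry": 0, "rz": 0}
  ]
}}

```text
clock: 16.95
tcp_pos: [477.5, 48.0, 124.6]
tool_rot: [3.141, 0.003, -0.214]
wrist_force: [-4.0, -0.4, 6.7]
grip_width: 0.7
gripper_force: 3.4
```

Request:
{"fn": "step_arm", "kwargs": {
  "deltas": [
    {"hand": 1, "x": 0, "y": 0, "z": 0.003, "rx": 0, "ry": 0, "rz": 0},
    {"hand": 1, "x": 0, "y": 0, "z": 0.006, "rx": 0, "ry": 0, "rz": 0},
    {"hand": 1, "x": 0, "y": 0, "z": 0.006, "rx": 0, "ry": 0, "rz": 0}
  ]
}}

```text
clock: 17.32
tcp_pos: [477.3, 48.1, 123.3]
tool_rot: [3.141, 0.004, -0.214]
wrist_force: [-3.8, 0.2, 7.6]
grip_width: 0.4
gripper_force: 3.4
```

Request:
{"fn": "step_arm", "kwargs": {
  "deltas": [
    {"hand": 1, "x": 0, "y": 0, "z": 0.003, "rx": 0, "ry": 0, "rz": 0},
    {"hand": 1, "x": 0, "y": 0, "z": 0.005, "rx": 0, "ry": 0, "rz": 0},
    {"hand": 1, "x": 0, "y": 0, "z": 0.005, "rx": 0, "ry": 0, "rz": 0}
  ]
}}

```text
clock: 17.7
tcp_pos: [477.3, 48.1, 122.3]
tool_rot: [3.141, 0.004, -0.214]
wrist_force: [-4.1, 0.4, 7.3]
grip_width: 0.8
gripper_force: 3.5
```

Request:
{"fn": "step_arm", "kwargs": {
  "deltas": [
    {"hand": 1, "x": 0, "y": 0, "z": 0.003, "rx": 0, "ry": 0, "rz": 0},
    {"hand": 1, "x": 0, "y": 0, "z": 0.005, "rx": 0, "ry": 0, "rz": 0},
    {"hand": 1, "x": 0, "y": 0, "z": 0.005, "rx": 0, "ry": 0, "rz": 0}
  ]
}}

```text
clock: 18.08
tcp_pos: [477.3, 48.0, 121.3]
tool_rot: [3.141, 0.004, -0.214]
wrist_force: [-3.9, 0.0, 7.3]
grip_width: 0.6
gripper_force: 3.5
```

Request:
{"fn": "step_arm", "kwargs": {
  "deltas": [
    {"hand": 1, "x": 0, "y": 0, "z": 0.003, "rx": 0, "ry": 0, "rz": 0},
    {"hand": 1, "x": 0, "y": 0, "z": 0.005, "rx": 0, "ry": 0, "rz": 0},
    {"hand": 1, "x": 0, "y": 0, "z": 0.005, "rx": 0, "ry": 0, "rz": 0}
  ]
}}

```text
clock: 18.45
tcp_pos: [477.2, 48.1, 120.2]
tool_rot: [3.141, 0.004, -0.214]
wrist_force: [-4.6, 1.3, 7.9]
grip_width: 0.4
gripper_force: 3.6
```

Request:
{"fn": "step_arm", "kwargs": {
  "deltas": [
    {"hand": 1, "x": 0, "y": 0, "z": 0.003, "rx": 0, "ry": 0, "rz": 0},
    {"hand": 1, "x": 0, "y": 0, "z": 0.005, "rx": 0, "ry": 0, "rz": 0},
    {"hand": 1, "x": 0, "y": 0, "z": 0.005, "rx": 0, "ry": 0, "rz": 0}
  ]
}}

```text
clock: 18.82
tcp_pos: [477.2, 48.1, 119.2]
tool_rot: [3.141, 0.004, -0.214]
wrist_force: [-4.6, 0.3, 7.5]
grip_width: 0.3
gripper_force: 3.6
```

Request:
{"fn": "step_arm", "kwargs": {
  "deltas": [
    {"hand": 1, "x": 0, "y": 0, "z": 0.003, "rx": 0, "ry": 0, "rz": 0},
    {"hand": 1, "x": 0, "y": 0, "z": 0.005, "rx": 0, "ry": 0, "rz": 0},
    {"hand": 1, "x": 0, "y": 0, "z": 0.005, "rx": 0, "ry": 0, "rz": 0}
  ]
}}

```text
clock: 19.2
tcp_pos: [477.1, 48.1, 118.2]
tool_rot: [3.141, 0.004, -0.214]
wrist_force: [-4.6, 0.6, 7.4]
grip_width: 0.5
gripper_force: 3.7
```

Request:
{"fn": "step_arm", "kwargs": {
  "deltas": [
    {"hand": 1, "x": 0, "y": 0, "z": 0.003, "rx": 0, "ry": 0, "rz": 0},
    {"hand": 1, "x": 0, "y": 0, "z": 0.005, "rx": 0, "ry": 0, "rz": 0},
    {"hand": 1, "x": 0, "y": 0, "z": 0.005, "rx": 0, "ry": 0, "rz": 0}
  ]
}}

```text
clock: 19.58
tcp_pos: [477.0, 48.1, 117.2]
tool_rot: [3.141, 0.005, -0.214]
wrist_force: [-5.2, 1.8, 8.2]
grip_width: 0.6
gripper_force: 4.0
```

Request:
{"fn": "step_arm", "kwargs": {
  "deltas": [
    {"hand": 1, "x": 0, "y": 0, "z": 0.003, "rx": 0, "ry": 0, "rz": 0},
    {"hand": 1, "x": 0, "y": 0, "z": 0.005, "rx": 0, "ry": 0, "rz": 0},
    {"hand": 1, "x": 0, "y": 0, "z": 0.005, "rx": 0, "ry": 0, "rz": 0}
  ]
}}

```text
clock: 19.95
tcp_pos: [477.0, 48.1, 116.2]
tool_rot: [3.141, 0.005, -0.214]
wrist_force: [-6.2, 0.9, 9.1]
grip_width: 0.5
gripper_force: 4.2
```

Request:
{"fn": "step_arm", "kwargs": {
  "deltas": [
    {"hand": 1, "x": -0.002, "y": 0, "z": 0.003, "rx": 0, "ry": 0, "rz": 0},
    {"hand": 1, "x": -0.003, "y": 0, "z": 0.005, "rx": 0, "ry": 0, "rz": 0},
    {"hand": 1, "x": -0.003, "y": 0, "z": 0.005, "rx": 0, "ry": 0, "rz": 0}
  ]
}}

```text
clock: 20.32
tcp_pos: [476.9, 48.2, 115.5]
tool_rot: [3.141, 0.003, -0.214]
wrist_force: [-4.8, 1.6, 7.8]
grip_width: 0.1
gripper_force: 4.1
```

Request:
{"fn": "step_arm", "kwargs": {
  "deltas": [
    {"hand": 1, "x": -0.001, "y": 0, "z": 0.003, "rx": 0, "ry": 0, "rz": 0},
    {"hand": 1, "x": -0.002, "y": 0, "z": 0.005, "rx": 0, "ry": 0, "rz": 0},
    {"hand": 1, "x": -0.002, "y": 0, "z": 0.005, "rx": 0, "ry": 0, "rz": 0}
  ]
}}

```text
clock: 20.7
tcp_pos: [476.8, 48.2, 114.6]
tool_rot: [3.141, 0.003, -0.214]
wrist_force: [-4.3, 0.5, 9.0]
grip_width: 0.5
gripper_force: 4.4
```

Request:
{"fn": "step_arm", "kwargs": {
  "deltas": [
    {"hand": 1, "x": -0.001, "y": 0, "z": 0.003, "rx": 0, "ry": 0, "rz": 0},
    {"hand": 1, "x": -0.001, "y": 0, "z": 0.005, "rx": 0, "ry": 0, "rz": 0},
    {"hand": 1, "x": -0.001, "y": 0, "z": 0.005, "rx": 0, "ry": 0, "rz": 0}
  ]
}}

```text
clock: 21.08
tcp_pos: [476.8, 48.2, 114.3]
tool_rot: [3.141, 0.002, -0.213]
wrist_force: [-5.2, 1.0, 12.4]
grip_width: 0.5
gripper_force: 6.2
```

Request:
{"fn": "step_arm", "kwargs": {
  "deltas": [
    {"hand": 1, "x": 0, "y": 0, "z": 0.002, "rx": 0, "ry": 0, "rz": 0},
    {"hand": 1, "x": 0, "y": 0, "z": 0.002, "rx": 0, "ry": 0, "rz": 0}
  ]
}}

```text
clock: 21.32
tcp_pos: [476.8, 48.2, 114.1]
tool_rot: [3.141, 0.003, -0.214]
wrist_force: [-6.9, 0.3, 13.6]
grip_width: 0.6
gripper_force: 7.0
```

Request:
{"fn": "step_arm", "kwargs": {
  "deltas": [
    {"hand": 1, "x": 0, "y": 0, "z": 0.003, "rx": 0, "ry": 0, "rz": 0},
    {"hand": 1, "x": 0, "y": 0, "z": 0.003, "rx": 0, "ry": 0, "rz": 0},
    {"hand": 1, "x": 0, "y": 0, "z": 0.003, "rx": 0, "ry": 0, "rz": 0}
  ]
}}

```text
clock: 21.7
tcp_pos: [476.9, 48.2, 113.8]
tool_rot: [3.141, 0.003, -0.213]
wrist_force: [-7.6, 0.7, 15.7]
grip_width: 0.7
gripper_force: 8.1
```

Request:
{"fn": "step_arm", "kwargs": {
  "deltas": [
    {"hand": 1, "x": -0.001, "y": 0, "z": 0.003, "rx": 0, "ry": 0, "rz": 0},
    {"hand": 1, "x": -0.002, "y": 0, "z": 0.005, "rx": 0, "ry": 0, "rz": 0},
    {"hand": 1, "x": -0.002, "y": 0, "z": 0.005, "rx": 0, "ry": 0, "rz": 0}
  ]
}}

```text
clock: 22.08
tcp_pos: [476.9, 48.3, 113.4]
tool_rot: [3.141, 0.002, -0.213]
wrist_force: [-8.8, 0.8, 18.8]
grip_width: 0.6
gripper_force: 9.9
```

Request:
{"fn": "step_arm", "kwargs": {
  "deltas": [
    {"hand": 1, "x": 0, "y": 0, "z": 0.001, "rx": 0, "ry": 0, "rz": 0},
    {"hand": 1, "x": 0, "y": 0, "z": 0.001, "rx": 0, "ry": 0, "rz": 0},
    {"hand": 1, "x": 0, "y": 0, "z": 0.001, "rx": 0, "ry": 0, "rz": 0},
    {"hand": 1, "x": 0, "y": 0, "z": 0.001, "rx": 0, "ry": 0, "rz": 0},
    {"hand": 1, "x": 0, "y": 0, "z": 0.001, "rx": 0, "ry": 0, "rz": 0},
    {"hand": 1, "x": 0, "y": 0, "z": 0.001, "rx": 0, "ry": 0, "rz": 0},
    {"hand": 1, "x": 0, "y": 0, "z": 0.001, "rx": 0, "ry": 0, "rz": 0},
    {"hand": 1, "x": 0, "y": 0, "z": 0.001, "rx": 0, "ry": 0, "rz": 0},
    {"hand": 1, "x": 0, "y": 0, "z": 0.001, "rx": 0, "ry": 0, "rz": 0},
    {"hand": 1, "x": 0, "y": 0, "z": 0.001, "rx": 0, "ry": 0, "rz": 0}
  ]
}}

```text
clock: 23.32
tcp_pos: [476.9, 48.3, 113.4]
tool_rot: [3.141, 0.002, -0.213]
wrist_force: [-10.0, 1.0, 20.2]
grip_width: 0.7
gripper_force: 10.4
```

Request:
{"fn": "step_arm", "kwargs": {
  "deltas": [
    {"hand": 1, "x": 0, "y": 0, "z": -0.01, "rx": 0, "ry": 0, "rz": 0},
    {"hand": 1, "x": 0, "y": 0, "z": -0.05, "rx": 0, "ry": 0, "rz": 0},
    {"hand": 1, "x": 0, "y": 0, "z": -0.3, "rx": 0, "ry": 0, "rz": 0},
    {"hand": 1, "x": 0, "y": 0, "z": -0.6, "rx": 0, "ry": 0, "rz": 0},
    {"hand": 1, "x": -0.3, "y": 0.3, "z": -0.7, "rx": 0, "ry": 0, "rz": 0},
    {"hand": 1, "x": -0.3, "y": 0.6, "z": -0.7, "rx": 0, "ry": 0, "rz": 0},
    {"hand": 1, "x": -0.3, "y": 1, "z": -0.7, "rx": 0, "ry": 0, "rz": 0},
    {"hand": 1, "x": -0.3, "y": 1, "z": -0.7, "rx": 0, "ry": 0, "rz": 0},
    {"hand": 1, "x": -0.3, "y": 1, "z": -0.7, "rx": 0, "ry": 0, "rz": 0}
  ]
}}

```text
clock: 24.45
tcp_pos: [375.2, -135.9, 250.9]
tool_rot: [3.141, 0.001, -0.218]
wrist_force: [0.8, -0.2, -0.3]
grip_width: 0.6
gripper_force: 0.0
```

```bash
python3 -c "
from h import *
hol();im=tab();x,y=270,180
cv2.imwrite('pics/s6.png',cv2.resize(im[y:y+130,x:x+130],None,fx=4.5,fy=4.5,interpolation=cv2.INTER_CUBIC))
d=np.load('scene0.npz')['im']"
```

```text
t 24.45 holder x,y -87.1 -201.4 z 250.9 F [ 0.8 -0.2 -0.3] w 0.6 rot [ 3.141e+00  1.000e-03 -2.180e-01]
tab 225 x_h [-50.9 -36.9 -20.4] z [91.3 95.  97.7]
cap 34 z95 81.4
```

View pics/s6.png

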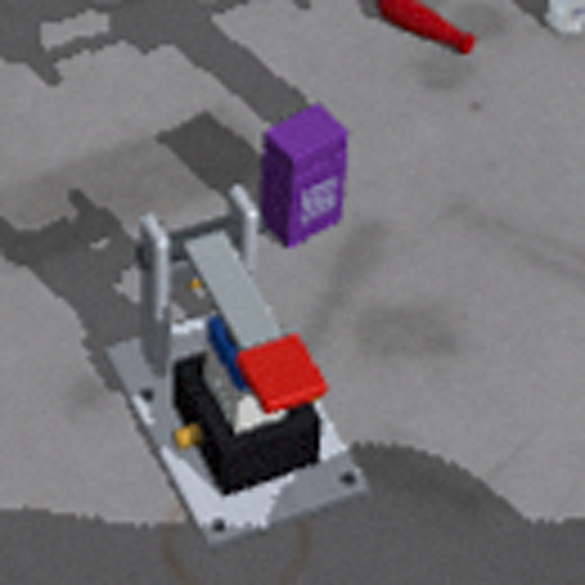

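The clamp is closed with the red tab at about (332,262), its top near z 95. The cartridge sits upright and deeper in the pocket under the bar, the cap having dropped about 8–10 mm, and the arm is clear.

```bash
python3 -c "
from h import *
print(env.hand_in())"
```

```text
the job is handed in; nothing more can be done
None
```

I handed the job in at about 24.5 s with the fresh cartridge in the pocket and clamped home: I held the tab at its stop for about 1.25 s at about 20 N of downward force (about 22 N in total), then let go, and the spent cartridge, vial and bulb were not touched.

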